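# Set the spring-up work support to its mark and lock it

## Task

Make the blue work support ready for a board: fit the white nylon sleeve over the thin spigot on top of its post, right down on the shoulder, and let go of it. Then take hold of the steel post itself, draw it down against its spring until the red mark is level with the top of the dark cam ring, and while you hold it there close the red lever with the same hand, turning your grip clockwise (seen from above) so that a finger pushes the lever fully round against its pin. Finish still gripping the post at the mark, with lever closed and sleeve on, and do not let go; knock nothing else about.

Things in the scene. Friction and masses are not known exactly. Their poses are not given: they have to be found in the camera images.
- support: blue cast base of the work support, screwed to the bench: 116 x 116 mm foot 14 mm thick, round barrel, aluminium flange (radius 42 mm, top 72 mm above the bench). Origin: centre of the underside, on the upright axis of barrel, post and cam ring; z up, yaw varies
- cam_ring_top (a point): point on the upright axis at the flat top of the dark cam ring, 88 mm above the bench: the reading edge for the red mark. The ring has a radius of 22.5 mm and turns about this axis on the flange
- post: round steel post, 28 mm in diameter, standing out of the cam ring; it only slides along the upright axis and turns freely about it. Origin: its hidden lower end on the axis, 95 mm under the shoulder. The red ring mark is 3 mm wide, its lower edge 24 mm under the shoulder. Bare steel over the cam ring: 54 mm at full height, 24 mm at the mark
- post_shoulder (a point): centre of the post's flat shoulder (top of its 28 mm part), 142 mm above the bench at full height, 112 mm with the red mark level with the cam ring. Above it stands a spigot 14.4 mm in diameter and 18 mm tall with a chamfered tip
- post_travel (a joint): how far the post is drawn down, m: 0 at full height, where a spring keeps it; 0.030 with the lower edge of the red mark level with the top of the cam ring; 0.040 at the bottom. The spring pushes up with about 5 N at full height and 9 N at the mark: an unlocked post springs up when let go; the closed lever clamps it
- lever (a joint): angle of cam ring and red lever, rad: 0 open, 0.85 closed against the steel pin; grows clockwise seen from above. At 0 the lever points to azimuth 205 degrees in the support's frame (from its x axis, anticlockwise from above), at 0.85 to 156 degrees. It stays where it is left; turning takes 0.2 to 0.4 N m, most near the end where it clamps the post
- lever_tip (a point): on the red lever, 50 mm from the upright axis, 100 mm above the bench. The lever is an upright blade 9 mm thick standing radially beside the post, 18 to 63 mm from the axis, 78 to 112 mm above the bench. Fingers gripping the post just above the cam ring, their line 50 to 80 degrees anticlockwise of the blade, push it round with a finger's side when the grip turns clockwise
- sleeve: white nylon rest sleeve, a tube of 26 mm outer and 17 mm inner diameter, 24 mm tall, standing upright and loose on the bench; origin: centre of its underside, z up. It drops over the spigot with 1.3 mm clearance all round and rests on the shoulder, its top then 6 mm above the spigot's
- tape_measure: black and red pocket tape measure standing on the bench, 42 x 81 x 66 mm, a bystander; origin under its centre
- glue_bottle: small blue bottle with a red tip, 27 mm in diameter and 62 mm tall, a bystander; origin under its centre
- sanding_block: brown sanding block, 67 x 112 x 26 mm, a bystander; origin under its centre

How it is judged:
By the outcome, as a careful person would: the job done as asked, in the order asked, and still so for the second after the job is handed in, while the arm keeps its last pose, push and grip.
It also fails if it takes over 58 s, if anything falls off the work surface, if the arm or the gripper's body presses on something with over 40 N, if the wrist force passes 120 N, or if a joint passes its speed limit or range.

## Robot

A 7-joint arm with a two-finger parallel gripper is mounted at the origin on the work surface; the furniture and walls round the work are solid. World frame = base frame: x ahead of the robot, y to its left, z up, the work surface at z = 0. Lengths are in m, angles in rad, forces in N, time in s.
With the tool pointing down it reaches from about 0.35 to 0.9 m from the base axis. Payload 8.1 kg.
Tool frame: the origin (TCP) lies at the very end of the fingers, on their centre line; the grasp point (between the pads) lies 19 mm behind it; z points along the fingers, y is the line along which they close (so a half turn about z gives the same grasp; the last joint's range is limited). The gripper opens to 92 mm and grips with 3 to 60 N. Pads are 19 mm wide; open, the fingers measure 130 mm over their backs; the gripper's body (75 mm by 190 mm) begins 47 mm behind the grasp point.
Start: joints at [-1.327, 0.434, 0.025, 1.573, -0.012, 1.134, -0.075], TCP at [0.212, 0.588, 0.227] pointing down, gripper open.
Joint ranges: [-2.62, 2.62], [-0.44, 2.09], [-1.27, 1.32], [0.08, 2.57], [-1.32, 4.46], [0.12, 2], [-2.74, 2.74]. Speed limits (rad/s): [2.22, 2.22, 3.01, 3.01, 3.14, 3.14, 3.14].

## Interface

Orientations are given as a rotation vector (axis times angle).
In Python, from cell import arm gives the robot as it stands.
- The arm moves only by the shell command python3 -m pendant 'ROWS' [FORCE]. ROWS is a JSON object of lists of equal length, an entry for each row: "slide": the shift along the tool's x, y, z in units of 0.3 m (1.0 is 0.3 m), a list of three; "dr": the turn, a rotation vector about the tool's x, y, z in units of 0.12 rad (1.0 is 0.12 rad), a list of three; "claw": the opening, from 0 (shut) to 1 (fully open). In form: {"slide": [[tx, ty, tz], ...], "dr": [[ax, ay, az], ...], "claw": [claw, ...]}. A call has 1 to 10 rows; each row shifts and turns the commanded pose from where the row before left it, along the tool's axes as they then stand; what a row does not reach is not made up. A row lasts 1/10 s, in which the tool goes at most 50 mm and 8.59 degrees, less where a joint would pass 70% of its speed; a pose out of reach is approached as far as the arm can. A call with a number of a shift or a turn outside -1 to 1 is refused whole. A call with a gripper value outside its range is refused whole. The fingers move at their own pace and stop on an object; FORCE is the grip in N (left out, the last holds). Time passes only in rows, so rows that do not move let the fingers close. It gives the time, the measured TCP pose, the force, the opening and the grip force at its end, in the units of the state.
- arm.observe(): the state, without advancing time (a new reading comes with each control period).
- arm.get_image(name): name is "scene" or "top" or "wrist"; returns the picture (400x640x3 uint8, red, green, blue); there is no depth.
- arm.calibration(name): a dict with "K" (3x3 intrinsics, pixels), "xyz" and "orientation" of the camera in the world. Camera axes: x right, y up, looking along -z (the intrinsics and any distortion apply to the point x, -y, -z); pixel columns grow to the right and rows downward; lengths in m; the calibration is good to about 2 mm. The wrist camera is an equidistant fisheye: a pixel r from the principal point sees the ray r / f radians off the axis. A picture is of the moment at which its call begins: read the wrist's pose just before it. calibration takes no time and is no camera call; for the wrist camera it gives the pose at the moment of the call.
- arm.sign_off(): hands the job in; it is judged then, once.
The state is a dict: "clock": time; "joints": joint angles; "dq": joint speeds; "joint_efforts": joint torques, N m; "position": TCP position; "ee_rot": TCP orientation; "force": force on the tool from outside, world axes, zero at the start; "ft_torque": the same for the moment, N m; "width": opening from 0.0 (shut) to 1.0 (fully open); "gripper_force": force on a finger pad.
Only numpy, scipy, OpenCV 4.12 (cv2) and the standard library are available. Lean on these libraries where they do the work, as an engineer would, in place of code of your own. Each camera call takes 0.05 s, during which the arm holds its last target. There are 200 camera calls.

## Working session

There is one attempt and no reset: what is moved stays moved. The work goes in short steps, Python scripts to look and compute and a shell command to move; the robot and the scene stay as the last step left them, time stands still between calls to the robot, and variables do not carry over. Pictures are saved under pics/ and viewed, at most 10 in all, crops included, and the job is handed in when it is done.

```bash
ls; mkdir -p pics; python3 - <<'E'
from cell import arm
import cv2
s=arm.observe();print({k:(v if isinstance(v,(int,float)) else [round(float(x),4) for x in v]) for k,v in s.items()})
for n in("scene","top","wrist"):
    c=arm.calibration(n);print(n,c)
    im=arm.get_image(n);cv2.imwrite(f"pics/{n}0.png",im[:,:,::-1])
E
```

```text
pics
{'clock': 0.0, 'joints': [-1.3266, 0.4352, 0.025, 1.5741, -0.0116, 1.134, -0.0751], 'dq': [0.0003, 0.0004, -0.0009, 0.0011, 0.0006, -0.0016, 0.0002], 'joint_efforts': [0.0005, -66.7854, 0.9853, -31.4459, -0.0605, 0.0433, 0.0002], 'position': [0.2123, 0.5873, 0.2259], 'ee_rot': [-0.5421, -3.0944, 0.0024], 'force': [-0.4658, 0.1616, 0.2234], 'ft_torque': [0.0248, 0.0303, -0.0325], 'gripper_force': 0.0, 'width': 0.9964389225824944}
scene {'K': array([[458.20927489,   0.        , 315.89430792],
       [  0.        , 458.20927489, 199.48480201],
       [  0.        ,   0.        ,   1.        ]]), 'xyz': array([-0.13813058, -0.44941915,  0.69940595]), 'orientation': array([ 0.84551219, -0.45778182, -0.88025469])}
top {'K': array([[390.57052213,   0.        , 320.11234079],
       [  0.        , 390.57052213, 202.39030932],
       [  0.        ,   0.        ,   1.        ]]), 'xyz': array([ 0.40330892, -0.00969325,  1.08380305]), 'orientation': array([ 0.11595354, -0.10148226, -1.56580057])}
wrist {'K': array([[309.70691629,   0.        , 319.75664345],
       [  0.        , 309.70691629, 195.94042467],
       [  0.        ,   0.        ,   1.        ]]), 'xyz': array([0.14725059, 0.61190064, 0.38601984]), 'orientation': array([-0.22811963, -0.15959453,  1.21599155])}
```

View pics/scene0.png

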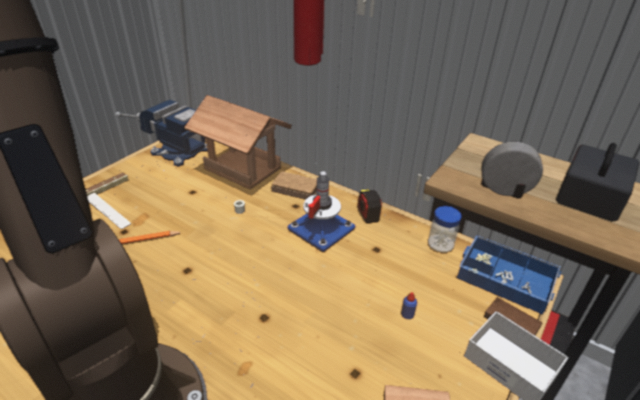

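View pics/top0.png

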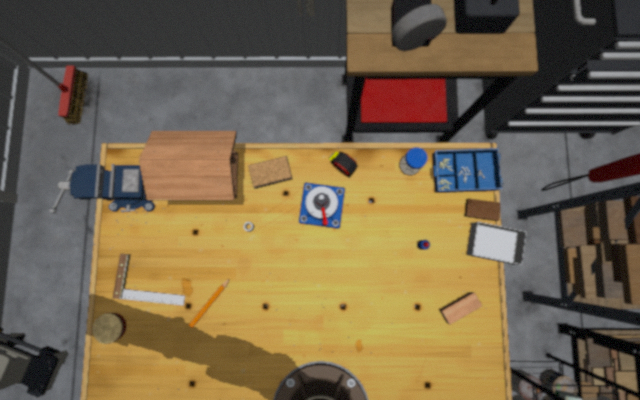

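The scene view shows the support (foot centre about 322,228), the sleeve (239,207) and the tape (370,206). In the top view the support is at about (322,205) and the sleeve at (248,226). I'll enlarge these areas.

```bash
cat > h.py <<'E'
import numpy as np, cv2
from scipy.spatial.transform import Rotation as R
def ray(c,u,v):
    K=c["K"];a=(u-K[0,2])/K[0,0];b=(v-K[1,2])/K[1,1]
    return np.array(c["xyz"]),R.from_rotvec(c["orientation"]).apply(np.array([a,-b,-1])/np.linalg.norm([a,b,1]))
def fray(c,u,v):
    K=c["K"];a=(u-K[0,2]);b=(v-K[1,2]);r=np.hypot(a,b);t=r/K[0,0]
    d=np.array([np.sin(t)*a/r,-np.sin(t)*b/r,-np.cos(t)])
    return np.array(c["xyz"]),R.from_rotvec(c["orientation"]).apply(d)
def tri(*rays):
    A=0;b=0
    for o,d in rays:
        P=np.eye(3)-np.outer(d,d);A=A+P;b=b+P@o
    x=np.linalg.solve(A,b);return x,[float(np.linalg.norm(np.cross(x-o,d))) for o,d in rays]
def atz(r,z): o,d=r;return o+d*(z-o[2])/d[2]
def proj(c,p,fish=False):
    q=R.from_rotvec(c["orientation"]).inv().apply(np.array(p)-c["xyz"]);q=q*[1,-1,-1];K=c["K"]
    if fish:
        t=np.arctan2(np.hypot(q[0],q[1]),q[2]);q=np.array([*(q[:2]/np.hypot(q[0],q[1])*t),1])
    else:q=q/q[2]
    return K[0,0]*q[0]+K[0,2],K[1,1]*q[1]+K[1,2]
E
python3 - <<'E'
import cv2,numpy as np
s=cv2.imread("pics/scene0.png");t=cv2.imread("pics/top0.png")
def cr(im,x,y,w,h,k):return cv2.resize(im[y:y+h,x:x+w],None,fx=k,fy=k,interpolation=cv2.INTER_CUBIC)
a=np.zeros((600,800,3),np.uint8)
a[:600,:420]=cr(s,285,165,70,100,6)   # scene support
a[:300,425:785]=cr(t,295,180,60,50,6)
a[305:485,425:605]=cr(s,225,193,30,30,6)
a[305:485,610:790]=cr(t,233,211,30,30,6)
cv2.imwrite("pics/crop0.png",a)
E
```

```text
(no output)
```

View pics/crop0.png

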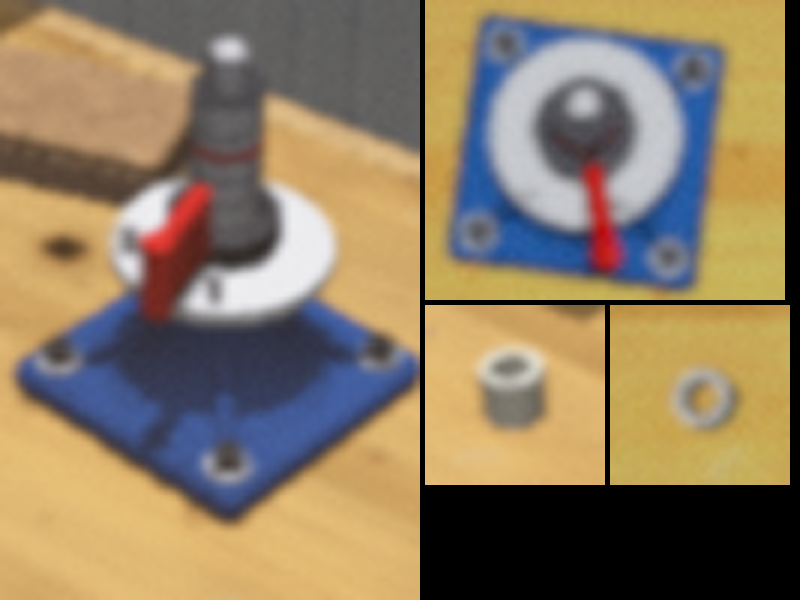

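The crops give these full-image pixel positions:
- **Spigot tip:** scene (323.0,172.3), top (321.5,196.8).
- **Flange centre:** scene (322.3,206), top (321.8,202.6).
- **Sleeve top:** scene (239.5,203.5), top (248.6,226.5).
- **Lever end:** top (325.5,222.5).

The foot corners are also visible.

```bash
python3 - <<'E'
from h import *
from cell import arm
s=arm.calibration("scene");t=arm.calibration("top")
f=lambda x,x0:x0+(x+.5)/6-.5
def S(x,y):return ray(s,f(x,285),f(y,165))
def T(x,y):return ray(t,f(x-425,295),f(y,180))
np.set_printoptions(precision=4,suppress=True)
print("tip",tri(S(229,45),T(584,101)))
print("flange",tri(S(224,247),T(586,136)))
print("sleeve",tri(ray(s,f(87,225),f(63,193)),ray(t,f(94,233),f(93,211))))
c=[atz(T(*p),.014)[:2] for p in((485,18),(722,45),(693,290),(450,260))]
print("foot",np.array(c),np.mean(c,0));
for i in range(4):
    d=c[(i+1)%4]-c[i];print(np.degrees(np.arctan2(d[1],d[0])),np.linalg.norm(d))
print("levertip",atz(T(608,255),.112),atz(T(595,170),.112))
e=R.from_rotvec(arm.observe()["ee_rot"]).as_matrix();print(e)
for n in "tape":pass
print("tape",tri(ray(s,370,200),ray(t,343,160)))
E
```

```text
tip (array([ 0.5452, -0.0017,  0.161 ]), [0.001932825057272489, 0.0019328250572724726])
flange (array([ 0.5439, -0.0024,  0.0714]), [0.0014114647761049493, 0.0014114647761049332])
sleeve (array([0.4841, 0.1969, 0.0258]), [0.0020956014405485324, 0.0020956014405483954])
foot [[ 0.6081  0.0438]
 [ 0.5955 -0.0661]
 [ 0.4819 -0.0522]
 [ 0.4954  0.0589]] [ 0.5452 -0.0039]
-96.53400749760043 0.110652239336149
173.0383401083616 0.11442547590574965
83.0770436872302 0.11196827450041295
-7.626492611614615 0.113682869891813
levertip [ 0.4892 -0.0131  0.112 ] [ 0.5248 -0.0076  0.112 ]
[[-0.9404  0.34   -0.0003]
 [ 0.34    0.9404 -0.0011]
 [-0.0001 -0.0012 -1.    ]]
tape (array([ 0.6651, -0.0608,  0.0402]), [0.0016530775969847893, 0.0016530775969848099])
```

View pics/wrist0.png

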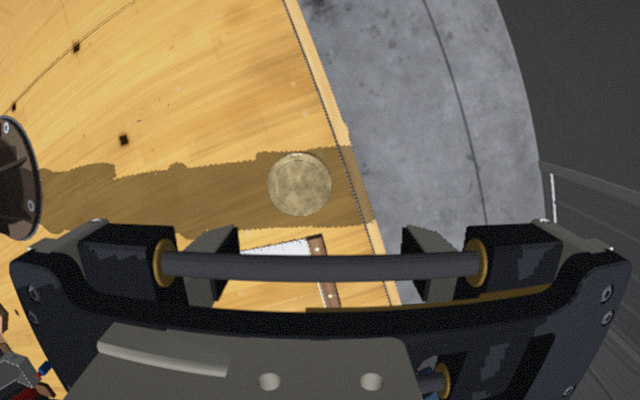

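The wrist view shows bench, floor and a round stock piece, and the fingers at rows 230-300. Neither target is in view yet. I'll check the birdhouse roof corner and move above the sleeve while staying high.

```bash
python3 - <<'E'
from h import *
from cell import arm
s=arm.calibration("scene");t=arm.calibration("top")
print("roof corner",tri(ray(s,265,150),ray(t,237,200)))
E
python3 -m pendant '{"slide":[[-0.125,-0.09,0],[-0.125,-0.09,0],[-0.125,-0.09,0],[-0.125,-0.09,0],[-0.125,-0.09,0],[-0.125,-0.09,0],[-0.125,-0.09,0],[-0.125,-0.09,0],[-0.125,-0.09,0],[-0.125,-0.09,0]],"dr":[[0,0,0],[0,0,0],[0,0,0],[0,0,0],[0,0,0],[0,0,0],[0,0,0],[0,0,0],[0,0,0],[0,0,0]],"claw":[1,1,1,1,1,1,1,1,1,1]}'
```

```text
roof corner (array([0.54974966, 0.18764625, 0.14701815]), [0.016839980789253438, 0.01683998078925338])
clock: 1.15
position: [0.474, 0.2047, 0.2268]
ee_rot: [0.542, 3.094, 0.0]
force: [0.1, -0.1, -1.1]
width: 1.002
gripper_force: 0.0
```

```bash
python3 -m pendant '{"slide":[[0,0,0.05],[0,0,0.05],[0,0,0.05],[0,0,0.05],[0,0,0],[0,0,0],[0,0,0]],"dr":[[0,0,-0.87],[0,0,-0.87],[0,0,-0.87],[0,0,-0.87],[0,0,-0.87],[0,0,0],[0,0,0]],"claw":[0.6,0.6,0.6,0.6,0.6,0.6,0.6]}' 
python3 - <<'E'
from cell import arm
from h import *
c=arm.calibration("wrist");im=arm.get_image("wrist");cv2.imwrite("pics/wrist1.png",im[:,:,::-1])
np.savez("w1.npz",**c)
print(R.from_rotvec(arm.observe()["ee_rot"]).as_matrix().round(4))
print(proj(c,[.4841,.1969,.024],True),proj(c,[.545,-.003,.16],True))
E
```

```text
clock: 1.85
position: [0.4735, 0.2063, 0.1668]
ee_rot: [-0.27, 3.13, 0.0]
force: [-1.0, -0.7, -0.3]
width: 0.603
gripper_force: 0.0
[[-9.852e-01 -1.713e-01  4.000e-04]
 [-1.713e-01  9.852e-01  3.000e-04]
 [-4.000e-04  3.000e-04 -1.000e+00]]
(np.float64(307.71931827689195), np.float64(192.91979134180758)) (np.float64(56.36734829844892), np.float64(264.7565323113896))
```

View pics/wrist1.png

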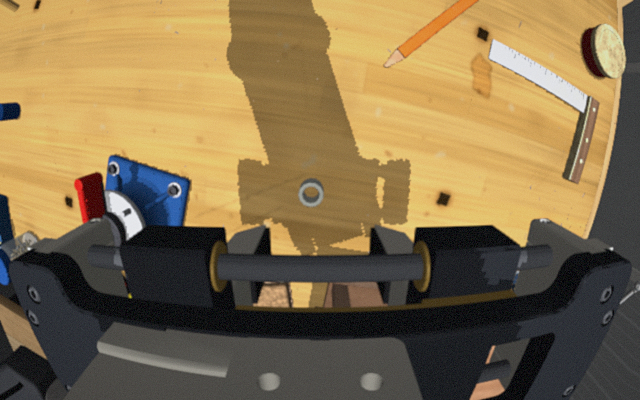

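The wrist view shows the sleeve ring at about (311,192), and the support with its lever at upper left (90,200). I'll refine the ring centre with code.

```bash
cat >> h.py <<'E'
def ring(fn,x,y,w,smax=70):
    im=cv2.imread(fn);h=cv2.cvtColor(im,cv2.COLOR_BGR2HSV)[y-w:y+w,x-w:x+w]
    m=((h[...,1]<smax)&(h[...,2]>90)).astype(np.uint8)
    n,l,s,c=cv2.connectedComponentsWithStats(m);i=1+np.argmax(s[1:,4]);x0,y0,ww,hh,a=s[i]
    return x-w+x0+(ww-1)/2,y-w+y0+(hh-1)/2,ww,hh,a
E
python3 - <<'E'
from cell import arm
from h import *
c=dict(np.load("w1.npz"));r=ring("pics/wrist1.png",311,192,22);print(r)
s=arm.calibration("scene");t=arm.calibration("top")
f=lambda x,x0:x0+(x+.5)/6-.5
W=fray(c,r[0],r[1]);print(atz(W,.024),tri(W,ray(s,f(87,225),f(63,193)),ray(t,f(94,233),f(93,211))))
p=atz(W,.023);o=arm.observe();print(R.from_rotvec(o["ee_rot"]).inv().apply(p-o["position"])/.3)
E
```

```text
(np.float64(310.5), np.float64(193.5), np.int32(26), np.int32(26), np.int32(330))
[0.48421999 0.19976854 0.024     ] (array([0.48450724, 0.19836056, 0.02429164]), [0.0014481031805539638, 0.0015352737336049018, 0.0028970570182642826])
[-0.03195479 -0.02831034  0.47991485]
```

```bash
python3 -m pendant '{"slide":[[-0.032,-0.029,0],[0,0,0.1],[0,0,0.1],[0,0,0.1],[0,0,0.1],[0,0,0.08],[0,0,0.04],[0,0,0.013],[0,0,0],[0,0,0]],"dr":[[0,0,0],[0,0,0],[0,0,0],[0,0,0],[0,0,0],[0,0,0],[0,0,0],[0,0,0],[0,0,0],[0,0,0]],"claw":[0.6,0.6,0.6,0.6,0.6,0.6,0.6,0.6,0.6,0.6]}'
```

```text
clock: 2.9
position: [0.4852, 0.1998, 0.0079]
ee_rot: [-0.274, 3.128, 0.001]
force: [-0.3, -0.5, -0.0]
width: 0.603
gripper_force: 0.0
```

```bash
python3 -m pendant '{"slide":[[0,0,0],[0,0,0],[0,0,0],[0,0,0],[0,0,0],[0,0,0],[0,0,0],[0,0,0]],"dr":[[0,0,0],[0,0,0],[0,0,0],[0,0,0],[0,0,0],[0,0,0],[0,0,0],[0,0,0]],"claw":[0.2,0.2,0.2,0.2,0.2,0.2,0.2,0.2]}' 15
```

```text
clock: 3.7
position: [0.4844, 0.1996, 0.007]
ee_rot: [-0.275, 3.129, 0.0]
force: [-1.3, -1.4, 5.4]
width: 0.267
gripper_force: 15.0
```

```bash
python3 -m pendant '{"slide":[[0,0,-0.05],[0,0,-0.1],[0,0,-0.15],[0,0,-0.15],[0,0,-0.15],[0,0,-0.05],[0,0,0],[0,0,0],[0,0,0]],"dr":[[0,0,0],[0,0,0],[0,0,0],[0,0,0],[0,0,0.91],[0,0,0.91],[0,0,0.91],[0,0,0.91],[0,0,0]],"claw":[0.2,0.2,0.2,0.2,0.2,0.2,0.2,0.2,0.2]}'
```

```text
clock: 4.6
position: [0.4841, 0.1995, 0.2017]
ee_rot: [-0.412, -3.114, 0.0]
force: [0.0, 0.6, 0.4]
width: 0.272
gripper_force: 15.0
```

```bash
python3 -m pendant '{"slide":[[-0.098,-0.1,0],[-0.098,-0.1,0],[-0.098,-0.1,0],[-0.098,-0.1,0],[-0.098,-0.1,0],[-0.098,-0.1,0],[0,0,0],[0,0,0],[0,0,0]],"dr":[[0,0,0],[0,0,0],[0,0,0],[0,0,0],[0,0,0],[0,0,0],[0,0,0],[0,0,0],[0,0,0]],"claw":[0.2,0.2,0.2,0.2,0.2,0.2,0.2,0.2,0.2]}'
python3 - <<'E'
from cell import arm
from h import *
c=arm.calibration("wrist");im=arm.get_image("wrist");cv2.imwrite("pics/wrist2.png",im[:,:,::-1])
np.savez("w2.npz",**c);o=arm.observe()
M=R.from_rotvec(o["ee_rot"]).as_matrix();print(M.round(4),o["position"],o["joints"])
print(proj(c,[.545,-.003,.16],True),proj(c,o["position"]-M[:,2]*.012,True))
E
```

```text
clock: 5.5
position: [0.6076, -0.0187, 0.2013]
ee_rot: [-0.405, -3.114, -0.001]
force: [-0.4, 0.4, -0.7]
width: 0.268
gripper_force: 15.0
[[-9.668e-01  2.556e-01 -8.000e-04]
 [ 2.556e-01  9.668e-01  9.000e-04]
 [ 1.000e-03  6.000e-04 -1.000e+00]] [ 0.60758145 -0.01838939  0.20150745] [-0.25384276  0.43247111  0.28104128  1.66607432 -0.13441465  1.06279675
  1.3805768 ]
(np.float64(316.948031071726), np.float64(122.67923009573815)) (np.float64(318.7096482381801), np.float64(250.90633945596448))
```

View pics/wrist2.png

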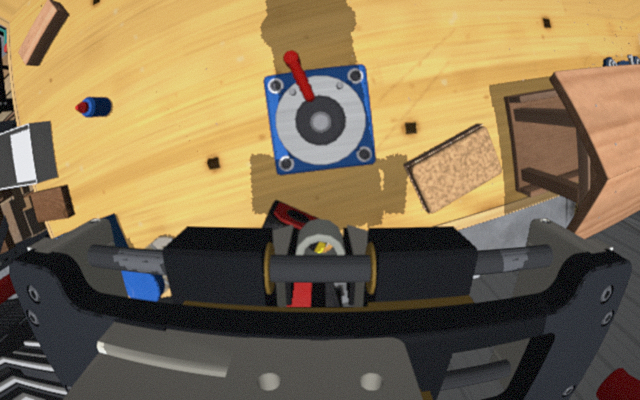

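The wrist view shows the spigot and post at about (320,121), the lever end at (291,57), and the held sleeve between the fingers at about (320,240). I'll enlarge the support and the sleeve.

```bash
python3 - <<'E'
import cv2,numpy as np
s=cv2.imread("pics/wrist2.png")
def cr(im,x,y,w,h,k):return cv2.resize(im[y:y+h,x:x+w],None,fx=k,fy=k,interpolation=cv2.INTER_CUBIC)
a=np.zeros((600,800,3),np.uint8)
a[:560,:480]=cr(s,260,40,120,140,4)
a[:320,485:795]=cr(s,290,200,62,64,5)
cv2.imwrite("pics/crop2.png",a)
E
```

```text
(no output)
```

View pics/crop2.png

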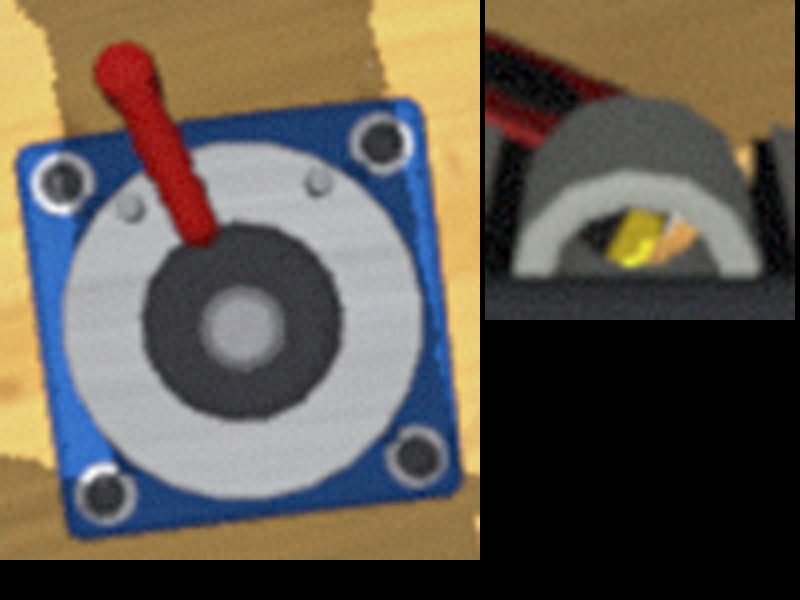

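The crop shows the spigot tip at (243,327), the cam ring centre at (242,321) and the flange centre at (243,319). The lever tip is at (125,72), and the closed pin is at (318,182). The sleeve's upper ring is half visible, with its outer top edges at x=513 and 762 and its apex at (638,172).

```bash
python3 - <<'E'
from cell import arm
from h import *
np.set_printoptions(precision=4,suppress=True)
c=dict(np.load("w2.npz"));s=arm.calibration("scene");t=arm.calibration("top")
F=lambda x,y:fray(c,260+(x+.5)/4-.5,40+(y+.5)/4-.5)
f=lambda x,x0:x0+(x+.5)/6-.5
tipS=ray(s,f(229,285),f(45,165));tipT=ray(t,f(159,295),f(101,180))
print("tip",atz(F(243,327),.16),tri(F(243,327),tipS,tipT))
print("ring",atz(F(242,321),.088),"flange",atz(F(243,319),.072))
ax=atz(F(242,321),.088)
az=lambda p,q:np.degrees(np.arctan2(*(p-q)[1::-1]))
for n,p,z in(("lever end",(125,72),.11),("lever root",(202,235),.11),("pinL",(131,208),.078),("pinR",(318,182),.078)):
    q=atz(F(*p),z);print(n,q,az(q,ax)%360,np.linalg.norm((q-ax)[:2]))
cs=[atz(F(*p),.014) for p in((20,148),(420,100),(460,490),(72,538))]
for i in range(4):print(az(cs[(i+1)%4],cs[i])%90,np.linalg.norm(cs[(i+1)%4]-cs[i]))
print(np.mean(cs,0))
# sleeve predicted outline in wrist view
o=arm.observe();M=R.from_rotvec(o["ee_rot"]).as_matrix()
for dx in(-.002,0,.002):
    top=o["position"]+M@[dx,0,-.017]
    print(dx,[((u-290+.5)*5-.5+485,(v-200+.5)*5-.5) for u,v in(proj(c,top+M@[.013*np.cos(a),.013*np.sin(a),0],True) for a in(0,np.pi/2,-np.pi/2))])
E
```

```text
tip [ 0.5447 -0.0006  0.16  ] (array([ 0.5451, -0.0013,  0.1609]), [0.0007714459426981793, 0.0015568988308455897, 0.0023131270759054246])
ring [ 0.5448 -0.0006  0.088 ] flange [ 0.5447 -0.0003  0.072 ]
lever end [ 0.4888 -0.0101  0.11  ] 189.5622505057165 0.05680532076209467
lever root [ 0.5255 -0.0038  0.11  ] 189.4846003154391 0.01954909208911308
pinL [ 0.5133 -0.0181  0.078 ] 209.0452275597099 0.03607872692621042
pinR [0.5184 0.0241 0.078 ] 136.85366543579082 0.03619598125778957
81.99663503905423 0.1120660397594198
81.78750981574353 0.111685798038976
82.35379282197928 0.11204713724317601
81.79955616061525 0.11238416911999585
[ 0.5448 -0.0001  0.014 ]
-0.002 [(np.float64(630.1997649397806), np.float64(177.85324705813335)), (np.float64(757.1916974392668), np.float64(293.89310526280053)), (np.float64(503.8444125933317), np.float64(294.10901957619825))]
0 [(np.float64(630.1557344871512), np.float64(159.17909538091334)), (np.float64(757.755390473324), np.float64(276.4708320173726)), (np.float64(503.1925168221998), np.float64(276.69214000439393))]
0.002 [(np.float64(630.1118760001268), np.float64(140.32557784627127)), (np.float64(758.3139954372352), np.float64(258.8566979710265)), (np.float64(502.5457757186224), np.float64(259.0835577700413))]
```

```bash
python3 -m pendant '{"slide":[[0.1,0,0],[0.1,0,0],[0.023,0,0],[0,0,0.05],[0,0,0.03],[0,0,0],[0,0,0]],"dr":[[0,0,0],[0,0,0],[0,0,0],[0,0,0],[0,0,0],[0,0,0],[0,0,0]],"claw":[0.2,0.2,0.2,0.2,0.2,0.2,0.2]}'
python3 - <<'E'
from cell import arm
from h import *
c=arm.calibration("wrist");im=arm.get_image("wrist");cv2.imwrite("pics/wrist3.png",im[:,:,::-1])
print(arm.observe()["position"],arm.observe()["ee_rot"])
s=cv2.imread("pics/wrist3.png")
t=arm.get_image("scene")[:,:,::-1]
a=np.zeros((600,800,3),np.uint8)
a[:500,:500]=cv2.resize(s[170:270,270:370],None,fx=5,fy=5,interpolation=2)
a[:600,505:795]=cv2.resize(t[125:245,295:353],None,fx=5,fy=5,interpolation=2)
cv2.imwrite("pics/crop3.png",a)
E
```

```text
clock: 6.25
position: [0.5437, -0.0025, 0.1778]
ee_rot: [-0.409, -3.115, 0.0]
force: [-0.2, -1.4, 0.2]
width: 0.265
gripper_force: 15.0
[ 0.54393844 -0.0026181   0.17806074] [ 4.09282685e-01  3.11454776e+00 -1.16697891e-04]
```

View pics/crop3.png

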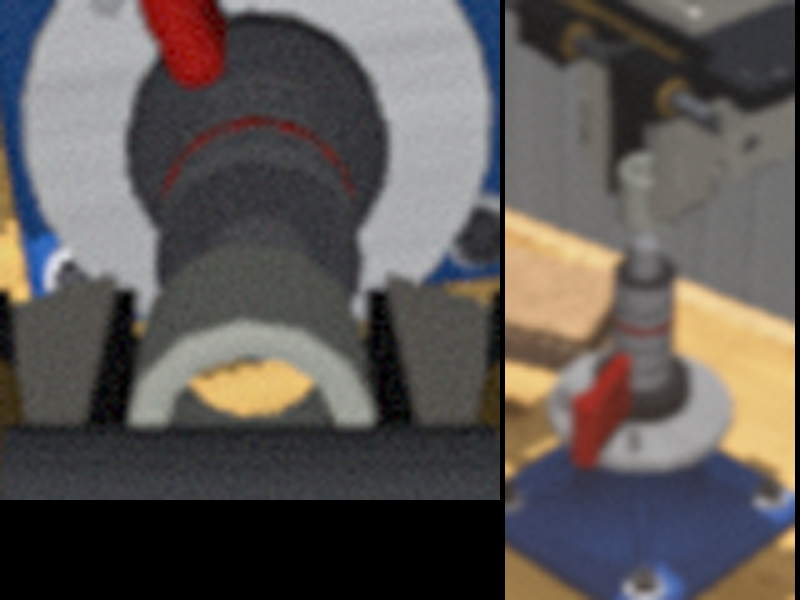

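The crop shows the sleeve above the spigot, with the sleeve axis at u≈253 and the post axis at u≈260. So the post is about 1 mm further to tool +y, which matches the measured pose error. I'll correct that and lower.

```bash
python3 -m pendant '{"slide":[[0.003,0.004,0],[0,0,0.015],[0,0,0.015],[0,0,0],[0,0,0]],"dr":[[0,0,0],[0,0,0],[0,0,0],[0,0,0],[0,0,0]],"claw":[0.2,0.2,0.2,0.2,0.2]}'
```

```text
clock: 6.85
position: [0.5428, -0.0014, 0.1686]
ee_rot: [-0.41, -3.114, 0.0]
force: [0.0, -0.5, -0.7]
width: 0.267
gripper_force: 15.0
```

```bash
python3 -m pendant '{"slide":[[0,0,0.01],[0,0,0.01],[0,0,0],[0,0,0]],"dr":[[0,0,0],[0,0,0],[0,0,0],[0,0,0]],"claw":[0.2,0.2,0.2,0.2]}'
python3 -m pendant '{"slide":[[0,0,0.01],[0,0,0.01],[0,0,0.01],[0,0,0],[0,0,0]],"dr":[[0,0,0],[0,0,0],[0,0,0],[0,0,0],[0,0,0]],"claw":[0.2,0.2,0.2,0.2,0.2]}'
```

```text
clock: 7.25
position: [0.543, -0.0014, 0.1627]
ee_rot: [-0.41, -3.115, 0.0]
force: [0.5, 0.1, -0.6]
width: 0.271
gripper_force: 15.0
clock: 7.75
position: [0.5431, -0.0014, 0.1537]
ee_rot: [0.41, 3.115, -0.0]
force: [2.6, -1.0, -1.3]
width: 0.269
gripper_force: 15.0
```

```bash
python3 -m pendant '{"slide":[[0,0,0.006],[0,0,0.006],[0,0,0],[0,0,0]],"dr":[[0,0,0],[0,0,0],[0,0,0],[0,0,0]],"claw":[0.2,0.2,0.2,0.2]}'
python3 -m pendant '{"slide":[[0,0,0],[0,0,0],[0,0,0],[0,0,0],[0,0,0]],"dr":[[0,0,0],[0,0,0],[0,0,0],[0,0,0],[0,0,0]],"claw":[0.6,0.6,0.6,0.6,0.6]}'
python3 - <<'E'
from cell import arm
from h import *
s=arm.get_image("wrist")[:,:,::-1]
t=arm.get_image("scene")[:,:,::-1]
a=np.zeros((600,800,3),np.uint8)
a[:500,:500]=cv2.resize(s[170:270,270:370],None,fx=5,fy=5,interpolation=2)
a[:600,505:795]=cv2.resize(t[125:245,295:353],None,fx=5,fy=5,interpolation=2)
cv2.imwrite("pics/crop4.png",a)
E
```

```text
clock: 8.15
position: [0.543, -0.0013, 0.1501]
ee_rot: [0.41, 3.115, 0.0]
force: [1.6, -0.2, -1.7]
width: 0.27
gripper_force: 15.0
clock: 8.65
position: [0.5429, -0.0013, 0.1502]
ee_rot: [-0.41, -3.115, -0.0]
force: [0.2, -0.1, -0.6]
width: 0.596
gripper_force: 0.0
```

View pics/crop4.png

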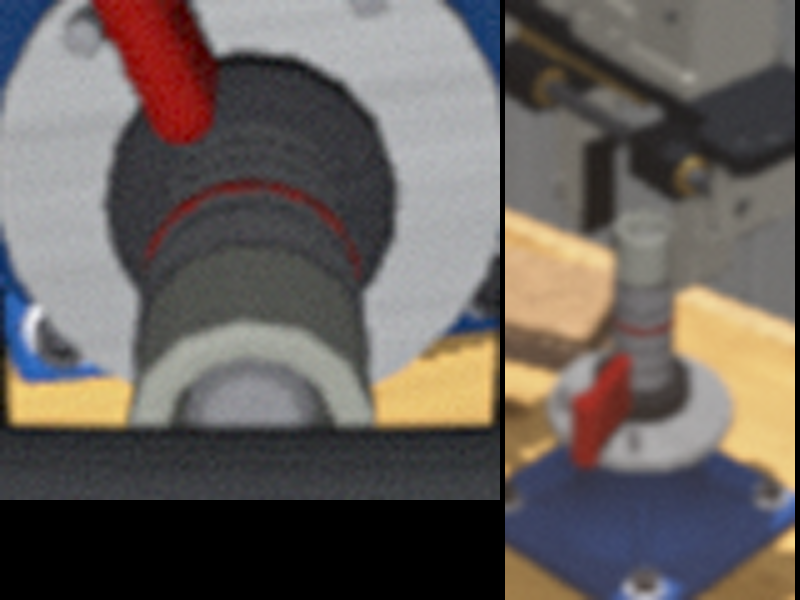

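The sleeve sits down on the shoulder with the spigot inside its bore, and the post is still at full height. Next I'll go down to the post and grip it.

```bash
python3 -m pendant '{"slide":[[-0.005,0,0.03],[0,0,0.03],[0,0,0.03],[0,0,0.008],[0,0,0],[0,0,0]],"dr":[[0,0,0],[0,0,0],[0,0,0],[0,0,0],[0,0,0],[0,0,0]],"claw":[0.6,0.6,0.6,0.6,0.6,0.6]}'
python3 -m pendant '{"slide":[[0,0,0],[0,0,0],[0,0,0],[0,0,0],[0,0,0],[0,0,0],[0,0,0],[0,0,0]],"dr":[[0,0,0],[0,0,0],[0,0,0],[0,0,0],[0,0,0],[0,0,0],[0,0,0],[0,0,0]],"claw":[0.2,0.2,0.2,0.2,0.2,0.2,0.2,0.2]}' 50
```

```text
clock: 9.35
position: [0.5445, -0.0017, 0.1208]
ee_rot: [-0.41, -3.115, 0.0]
force: [1.0, -0.1, -0.4]
width: 0.6
gripper_force: 0.0
clock: 10.15
position: [0.5445, -0.0016, 0.121]
ee_rot: [0.41, 3.114, 0.0]
force: [-0.9, 0.2, 3.0]
width: 0.293
gripper_force: 50.0
```

```bash
python3 -m pendant '{"slide":[[0,0,0.02],[0,0,0.02],[0,0,0.02],[0,0,0.02],[0,0,0.02],[0,0,0],[0,0,0],[0,0,0]],"dr":[[0,0,0],[0,0,0],[0,0,0],[0,0,0],[0,0,0],[0,0,0],[0,0,0],[0,0,0]],"claw":[0.2,0.2,0.2,0.2,0.2,0.2,0.2,0.2]}'
python3 - <<'E'
from cell import arm
from h import *
c=arm.calibration("wrist");np.savez("w5.npz",**c)
s=arm.get_image("wrist")[:,:,::-1]
t=arm.get_image("scene")[:,:,::-1]
cv2.imwrite("pics/wrist5.png",s)
a=np.zeros((600,800,3),np.uint8)
a[:600,:500]=cv2.resize(s[150:270,270:370],None,fx=5,fy=5,interpolation=2)
a[:600,505:795]=cv2.resize(t[125:245,295:353],None,fx=5,fy=5,interpolation=2)
cv2.imwrite("pics/crop5.png",a);print(arm.observe()["joints"])
E
```

```text
clock: 10.95
position: [0.5446, -0.0017, 0.0913]
ee_rot: [0.41, 3.114, 0.0]
force: [-2.2, -0.0, 7.7]
width: 0.295
gripper_force: 50.0
[-0.27381719  0.46421057  0.24303588  1.93803452 -0.1578487   0.75696149
  1.36865038]
```

View pics/crop5.png

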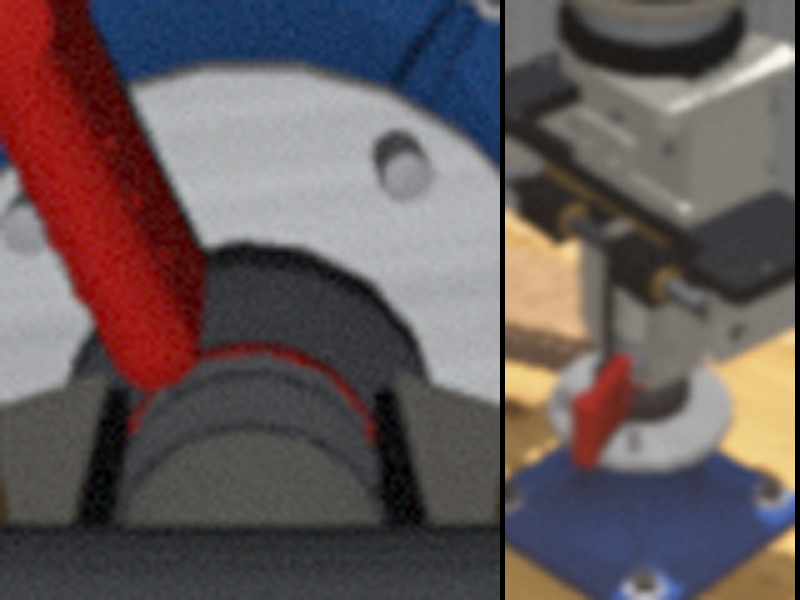

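The red mark now sits right at the cam ring's top, apex at about (250,350) in the crop. The lever is beside the left finger and the closed pin is at (403,165). I'll check the mark height by projection.

```bash
python3 - <<'E'
from h import *
c=dict(np.load("w5.npz"));A=np.array([.5444,-.0015,0]);th=np.radians(165.2);d=np.array([np.cos(th),np.sin(th),0])
cv=lambda p:[round(float((b-o+.5)*5),1) for b,o in zip(proj(c,p,True),(270,150))]
print("ring far edge z88",cv(A+.0225*d+[0,0,.088]))
for z in(.085,.087,.088,.089,.091,.093):print("post surf",z,cv(A+.014*d+[0,0,z]))
for z in(.110,.112,.114):print("shoulder/sleeve bottom",z,cv(A+.014*d+[0,0,z]),cv(A+.013*d+[0,0,z]))
im=cv2.imread("pics/wrist5.png")
print([(v,im[v,320].tolist()) for v in range(194,240)])
E
```

```text
ring far edge z88 [243.5, 259.7]
post surf 0.085 [244.0, 324.6]
post surf 0.087 [243.9, 330.2]
post surf 0.088 [243.9, 333.1]
post surf 0.089 [243.8, 336.0]
post surf 0.091 [243.8, 341.9]
post surf 0.093 [243.7, 347.9]
shoulder/sleeve bottom 0.11 [243.2, 405.2] [243.2, 414.7]
shoulder/sleeve bottom 0.112 [243.1, 412.8] [243.2, 422.3]
shoulder/sleeve bottom 0.114 [243.0, 420.5] [243.1, 430.2]
[(194, [184, 183, 179]), (195, [188, 184, 184]), (196, [182, 181, 174]), (197, [160, 159, 156]), (198, [106, 100, 102]), (199, [42, 41, 39]), (200, [29, 29, 29]), (201, [29, 22, 30]), (202, [31, 25, 22]), (203, [48, 47, 43]), (204, [55, 52, 55]), (205, [61, 57, 54]), (206, [57, 56, 57]), (207, [57, 51, 51]), (208, [56, 54, 54]), (209, [60, 57, 57]), (210, [63, 62, 61]), (211, [64, 57, 56]), (212, [62, 60, 58]), (213, [59, 56, 56]), (214, [58, 52, 52]), (215, [63, 59, 57]), (216, [63, 60, 60]), (217, [55, 54, 52]), (218, [40, 38, 71]), (219, [26, 23, 89]), (220, [43, 43, 92]), (221, [66, 62, 75]), (222, [75, 74, 76]), (223, [72, 74, 71]), (224, [54, 55, 51]), (225, [59, 56, 57]), (226, [72, 69, 70]), (227, [79, 72, 74]), (228, [75, 75, 75]), (229, [80, 76, 75]), (230, [79, 75, 75]), (231, [76, 72, 71]), (232, [73, 72, 74]), (233, [67, 67, 65]), (234, [66, 60, 60]), (235, [60, 60, 58]), (236, [67, 69, 71]), (237, [77, 81, 80]), (238, [80, 82, 84]), (239, [80, 84, 81])]
```

```bash
python3 -m pendant '{"slide":[[0,0,0.001],[0,0,0],[0,0,0],[0,0,0],[0,0,0],[0,0,0],[0,0,0],[0,0,0]],"dr":[[0,0,0.7],[0,0,0.7],[0,0,0.7],[0,0,0.7],[0,0,0.7],[0,0,0.7],[0,0,0],[0,0,0]],"claw":[0.2,0.2,0.2,0.2,0.2,0.2,0.2,0.2]}'
cat > st.py <<'E'
from cell import arm
from h import *
o=arm.observe();M=R.from_rotvec(o["ee_rot"]).as_matrix()
print("yaz",np.degrees(np.arctan2(M[1,1],M[0,1])),"tz",M[2].round(4),"j",o["joints"].round(2),"ft",np.round(o["ft_torque"],2),np.round(o["force"],1),np.round(o["position"],4))
E
python3 st.py
```

```text
clock: 11.85
position: [0.5447, -0.0016, 0.0911]
ee_rot: [1.173, 2.914, 0.001]
force: [-2.5, 0.3, 8.0]
width: 0.294
gripper_force: 50.6
yaz 46.13396061087769 tz [-4.e-04  6.e-04 -1.e+00] j [-0.37  0.48  0.38  1.95 -0.25  0.76  0.96] ft [0.03 0.52 0.04] [-2.5  0.3  8. ] [ 0.5447 -0.0016  0.0911]
```

```bash
python3 -m pendant '{"slide":[[0,0,0],[0,0,0],[0,0,0],[0,0,0],[0,0,0],[0,0,0],[0,0,0]],"dr":[[0,0,0.7],[0,0,0.7],[0,0,0.7],[0,0,0.7],[0,0,0.7],[0,0,0],[0,0,0]],"claw":[0.2,0.2,0.2,0.2,0.2,0.2,0.2]}'; python3 st.py
python3 -m pendant '{"slide":[[0,0,0],[0,0,0],[0,0,0],[0,0,0],[0,0,0]],"dr":[[0,0,0.6],[0,0,0.6],[0,0,0.6],[0,0,0],[0,0,0]],"claw":[0.2,0.2,0.2,0.2,0.2]}'; python3 st.py
```

```text
clock: 12.55
position: [0.5447, -0.0015, 0.0911]
ee_rot: [1.755, 2.605, 0.001]
force: [-2.8, 0.1, 9.2]
width: 0.295
gripper_force: 51.2
yaz 22.0707396732056 tz [ 1.e-04  7.e-04 -1.e+00] j [-0.46  0.49  0.5   1.95 -0.33  0.77  0.62] ft [ 0.07  0.47 -0.05] [-2.8  0.1  9.2] [ 0.5447 -0.0015  0.0911]
clock: 13.05
position: [0.5445, -0.0022, 0.0911]
ee_rot: [2.024, 2.402, -0.0]
force: [-2.4, -1.6, 9.5]
width: 0.293
gripper_force: 62.6
yaz 9.74879482047831 tz [-6.e-04  3.e-04 -1.e+00] j [-0.5   0.5   0.56  1.96 -0.37  0.78  0.44] ft [-0.41  0.58  0.68] [-2.4 -1.6  9.5] [ 0.5445 -0.0022  0.0911]
```

Pictures are used up, so I'll measure the lever by code: the red pixels' azimuth about the axis in the wrist and top images.

```bash
cat > lev.py <<'E'
from cell import arm
from h import *
A=np.array([.5446,-.0010])
for n,z in(("wrist",.111),("top",.111)):
    c=arm.calibration(n);im=np.ascontiguousarray(arm.get_image(n)[:,:,::-1])
    h=cv2.cvtColor(im,cv2.COLOR_BGR2HSV);m=((h[...,0]<8)|(h[...,0]>172))&(h[...,1]>150)&(h[...,2]>70)
    v,u=np.nonzero(m);P=np.array([atz((fray if n=="wrist" else ray)(c,a,b),z)[:2] for a,b in zip(u,v)])
    d=P-A;r=np.hypot(*d.T);k=(r>.028)&(r<.068);d=d[k];r=r[k];az=np.degrees(np.arctan2(d[:,1],d[:,0]))%360
    print(n,len(d),[(a,int(((r>a)&(r<a+.01)).sum()),np.round(np.percentile(az[(r>a)&(r<a+.01)],[5,50,95]),1).tolist()) for a in(.03,.04,.05) if ((r>a)&(r<a+.01)).any()])
E
python3 lev.py; python3 st.py
```

```text
wrist 2312 [(0.03, 648, [129.1, 141.1, 152.8]), (0.04, 667, [133.8, 143.0, 152.1]), (0.05, 755, [135.7, 144.1, 152.8])]
top 0 []
yaz 9.75909498400319 tz [-5.e-04  3.e-04 -1.e+00] j [-0.5   0.5   0.56  1.96 -0.37  0.78  0.44] ft [-0.42  0.58  0.77] [-2.9 -2.5  9.9] [ 0.5445 -0.0021  0.0911]
```

```bash
python3 -m pendant '{"slide":[[0,0,0],[0,0,0],[0,0,0],[0,0,0]],"dr":[[0,0,0.2],[0,0,0.2],[0,0,0],[0,0,0]],"claw":[0.2,0.2,0.2,0.2]}' 60; python3 st.py; python3 lev.py
```

```text
clock: 13.55
position: [0.5444, -0.0025, 0.0911]
ee_rot: [2.08, 2.353, -0.001]
force: [-3.8, -3.2, 9.4]
width: 0.298
gripper_force: 77.5
yaz 7.065310485700653 tz [-1.1e-03  1.0e-04 -1.0e+00] j [-0.51  0.51  0.57  1.96 -0.38  0.78  0.41] ft [-0.65  0.65  1.35] [-3.8 -3.2  9.4] [ 0.5444 -0.0025  0.0911]
wrist 2320 [(0.03, 653, [128.7, 140.8, 152.8]), (0.04, 673, [133.3, 142.5, 152.0]), (0.05, 752, [135.4, 143.8, 152.6])]
top 0 []
```

The extra 2.7° of turn raised torque from 0.77 to 1.35 N m and didn't move the lever, so it is against its pin. Now I'll check that the post hasn't slipped and the mark is level.

```bash
python3 - <<'E'
from cell import arm
from h import *
im=arm.get_image("wrist")[:,:,::-1];old=cv2.imread("pics/wrist5.png")
for n,i in(("old",old),("new",im)):
    b=i[190:250,316:328].astype(float).mean(1)
    print(n,[(190+k,int(x.mean()),int(x[2]-x[:2].mean())) for k,x in enumerate(b) if k>5 and k<52])
E
python3 st.py
```

```text
old [(196, 181, -3), (197, 166, -2), (198, 122, -2), (199, 56, 0), (200, 24, -1), (201, 26, -1), (202, 29, -2), (203, 40, -1), (204, 52, -2), (205, 54, -2), (206, 56, -1), (207, 56, -2), (208, 56, -2), (209, 57, -2), (210, 58, -3), (211, 60, -2), (212, 59, -2), (213, 58, 0), (214, 57, -2), (215, 56, -1), (216, 57, -3), (217, 57, 0), (218, 48, 23), (219, 44, 52), (220, 56, 53), (221, 69, 28), (222, 73, 3), (223, 72, -3), (224, 58, -1), (225, 59, -2), (226, 67, -2), (227, 71, -1), (228, 73, 0), (229, 73, -1), (230, 72, -1), (231, 71, -2), (232, 73, 0), (233, 71, -2), (234, 65, -2), (235, 57, -1), (236, 65, 0), (237, 77, 0), (238, 80, 1), (239, 81, 0), (240, 80, 0), (241, 82, 1)]
new [(196, 162, -2), (197, 103, -2), (198, 47, -1), (199, 24, -1), (200, 30, -1), (201, 39, -1), (202, 50, -1), (203, 60, -1), (204, 62, -2), (205, 62, -3), (206, 63, -1), (207, 64, -1), (208, 64, -2), (209, 64, -2), (210, 65, -1), (211, 64, -2), (212, 65, -1), (213, 64, -1), (214, 65, -2), (215, 64, -1), (216, 59, 7), (217, 48, 46), (218, 55, 69), (219, 73, 42), (220, 80, 9), (221, 80, -2), (222, 76, -2), (223, 62, -1), (224, 69, -1), (225, 77, -1), (226, 81, -1), (227, 79, -1), (228, 80, -2), (229, 81, 0), (230, 80, -1), (231, 81, -2), (232, 75, -1), (233, 60, -2), (234, 61, -1), (235, 69, 0), (236, 81, 0), (237, 87, 1), (238, 91, 1), (239, 89, 0), (240, 90, 0), (241, 90, 0)]
yaz 7.063959557545967 tz [-1.1e-03  2.0e-04 -1.0e+00] j [-0.51  0.51  0.57  1.96 -0.38  0.78  0.41] ft [-0.68  0.65  1.37] [-3.6 -2.7 10.5] [ 0.5445 -0.0025  0.0911]
```

```bash
python3 -m pendant '{"slide":[[0,0,0],[0,0,0],[0,0,0],[0,0,0],[0,0,0],[0,0,0]],"dr":[[0,0,0],[0,0,0],[0,0,0],[0,0,0],[0,0,0],[0,0,0]],"claw":[0.2,0.2,0.2,0.2,0.2,0.2]}'; python3 lev.py; python3 -c "
from cell import arm
print(arm.sign_off())"
```

```text
clock: 14.3
position: [0.5444, -0.0025, 0.0911]
ee_rot: [2.08, 2.353, -0.001]
force: [-3.3, -3.2, 9.0]
width: 0.295
gripper_force: 77.5
wrist 2331 [(0.03, 656, [128.5, 140.8, 152.8]), (0.04, 674, [133.3, 142.5, 152.1]), (0.05, 754, [135.4, 143.8, 152.7])]
top 0 []
the job is handed in; nothing more can be done
None
```

I handed the job in at about 14 s: the sleeve is on the shoulder, the post is held about 30 mm down with the red mark level with the cam ring (to within about 1 mm), the lever is closed against its pin, and the gripper still holds the post.

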